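# Build the next kiln layer on the matching prop

### The arm

A 7-joint arm with a two-finger parallel gripper is mounted at the origin on the work surface. World frame = base frame: x ahead of the robot, y to its left, z up, the work surface at z = 0. Lengths are in m, angles in rad, forces in N, time in s.
With the tool pointing down it reaches from about 0.4 to 0.85 m from the base axis. Payload 4.4 kg.
Tool frame: the origin (TCP) lies at the very end of the fingers, on their centre line; the grasp point (between the pads) lies 19 mm behind it (env.grip_depth is the distance from the TCP to the grasp point, in m); y points along the fingers, z is the direction in which the jaws open and shut, and the axes are right-handed (so a half turn about y gives the same grasp; the last joint's range is limited). The gripper opens to 94 mm and grips with 3 to 60 N. Pads are 16 mm wide; open, the fingers measure 119 mm over their backs; the gripper's body (75 mm by 177 mm) begins 78 mm behind the grasp point.
Start: joints at [1.19, 0.628, 0.038, 1.517, -0.027, 0.996, -0.02], TCP at [0.201, -0.618, 0.205] pointing down, gripper open.
Joint ranges: [-3.06, 3.06], [-0.37, 2.12], [-1.25, 1.32], [0.18, 2.47], [-1.1, 4.24], [0.23, 1.98], [-2.94, 2.94]. Speed limits (rad/s): [2.57, 2.57, 3.14, 3.14, 3.14, 3.14, 3.14].

### API

Orientations are given as a rotation vector (axis times angle).
In Python, from rig import env gives the robot as it stands.
- The arm moves only by the tool servo_tool, never from a script. Its argument "plan" is a list of rows, each a list of 6 numbers: the shift along the tool's x, y, z in mm, then the turn, a rotation vector about the tool's x, y, z in degrees. A call has exactly 5 rows; each row is the pose to reach, as a shift and turn from the pose commanded when the call began, along the tool's axes at that moment; what a row does not reach only later rows make up. A row lasts 1/10 s, in which the tool goes at most 50 mm and 8.59 degrees, less where a joint would pass 70% of its speed; a pose out of reach is approached as far as the arm can. A call with a gripper value outside its range is refused whole. "grip" is the opening, from -1 (shut) to 1 (fully open), so that 0 is half open, set as the call begins (left out, the last holds). The fingers move at their own pace and stop on an object; "squeeze" is the grip in N (left out, the last holds). Time passes only in rows, so rows that repeat a pose let the fingers close, or fill a call up. It gives the time, the measured TCP pose, the force and the opening at its end, in the units of the state.
- env.get_obs(): the state, without advancing time (a new reading comes with each control period).
- env.camera(name): name is "scene" or "top"; returns (picture, depth): 480x640x3 uint8, red, green, blue; 480x640 float32, m along the optical axis (not along the pixel's ray), 0 where there is no reading.
- env.get_calibration(name): a dict with "mtx" (3x3 intrinsics, pixels), "cam_to_world" (4x4, takes a point from camera to world coordinates). Camera axes: x right, y down, z forward; pixel columns grow to the right and rows downward; lengths in m; the calibration is good to about 2 mm. A picture is of the moment at which its call begins. get_calibration takes no time and is no camera call.
- env.finish_job(): hands the job in, once; it reports no verdict.
The state is a dict: "t": time; "joint_positions": joint angles; "qvel": joint speeds; "tau": joint torques, N m; "tool_pos": TCP position; "tool_rot": TCP orientation; "wrist_force": force on the tool from outside, world axes, zero at the start; "torque": the same for the moment, N m; "width": finger opening in m.
Only numpy, scipy, OpenCV 4.12 (cv2) and the standard library are available. Lean on these libraries where they do the work, as an engineer would, in place of code of your own. Each camera call takes 0.05 s, during which the arm holds its last target. There are 200 camera calls.

### The job

Of the four props leaning in the slanted rack, take the one as tall as the two already standing on the kiln deck and stand it upright on the deck's round mark. Then lay the slotted kiln shelf level on the three props, squarely above the lower shelf, and stand the tumbler upright in the middle of it. Do not drop the shelf or the tumbler, leave the other three props in their slots, and leave the small dish under the shelf where it is.

Things in the scene. Friction and masses are not known exactly. Their poses are not given: they have to be found in the camera images.
- deck: fixed kiln deck: brick bed 200 x 200 x 30 mm, on it the pale lower shelf 160 x 160 mm, top 42 mm above the table; on that, fixed, two props of 32 mm diameter, 80 mm tall, at x = +55, y = +55 and -55 mm (tops 122 mm above the table). Origin on the table under the centre, z up
- spot (a point): centre of the round mark (38 mm ring) for the third prop on the lower shelf, at deck x = -55, y = 0, on the shelf's top 42 mm above the table
- rack: fixed slanted wooden rack, 270 mm along y, slots at y = -99, -33, +33, +99 mm. A prop's foot centre rests at x = 0, z = 30 mm; the prop leans 0.45 rad from vertical towards rack -x (towards the robot). Back board and 4 mm fins reach at most 34 mm along the prop from its foot, the rest stands free. Origin on the table under the slots' middle, z up
- prop_a: loose kiln prop: plain pale solid cylinder, 32 mm diameter, 56 mm tall, small dark dot on its top; origin at the centre of its underside, z along its axis to its top. Starts leaning in one slot of the rack (any slot, shuffled)
- prop_b: loose kiln prop: plain pale solid cylinder, 32 mm diameter, 68 mm tall, small dark dot on its top; origin at the centre of its underside, z along its axis to its top. Starts leaning in one slot of the rack (any slot, shuffled)
- prop_c: loose kiln prop: plain pale solid cylinder, 32 mm diameter, 80 mm tall, small dark dot on its top; origin at the centre of its underside, z along its axis to its top. Starts leaning in one slot of the rack (any slot, shuffled)
- prop_d: loose kiln prop: plain pale solid cylinder, 32 mm diameter, 92 mm tall, small dark dot on its top; origin at the centre of its underside, z along its axis to its top. Starts leaning in one slot of the rack (any slot, shuffled)
- shelf: loose pale kiln shelf, 160 x 160 x 12 mm, 0.55 kg, origin at the centre of its underside, z up. Two through slots, 48 mm (x) by 34 mm (y), centred at x = 0, y = +32 and -32 mm, leave a 30 mm wide web along x, to be gripped across y with a finger in each slot. Starts flat on two battens, underside 16 mm above the table, free space under the slots
- tumbler: loose straight-sided terracotta tumbler, 58 mm outer diameter, 80 mm tall, 5 mm wall, open top, 0.16 kg, upright on the table; origin at the centre of its underside
- dish: small terracotta dish, 48 mm diameter, 24 mm tall, loose on the lower shelf near deck x = +20, y = 0; origin at the centre of its underside
Mind the look-alikes: they are no part of the job. Leave any blue, green or pink look-alike of the tumbler alone.

How it is judged:
By the outcome, as a careful person would: the job done as asked, in the order asked, and still so for the second after the job is handed in, with the robot touching nothing.
It also fails if it takes over 72 s, if anything falls off the work surface, if the arm or the gripper's body presses on something with over 40 N, if the wrist force passes 120 N, or if a joint passes its speed limit or range.

## Working session

There is one attempt and no reset: what is moved stays moved. The work goes in short steps, Python scripts to look and compute and a tool call to move; the robot and the scene stay as the last step left them, time stands still between calls to the robot, and variables do not carry over. Pictures are saved under pics/ and viewed, about 8 in all and at most 12, crops included, and the job is handed in when it is done.

Besides the shell and the picture viewer there is one more tool, called after "Request:" by a JSON object that holds its "api" and its "payload", one argument or row to a line. servo_tool: Moves the arm, as the interface text tells. Its arguments: {"type":"object","properties":{"plan":{"type":"array"},"grip":{"type":"number"},"squeeze":{"type":"number"}},"required":["plan"]}

```bash
ls && mkdir -p pics && python3 - <<'E'
from rig import env
import cv2, numpy as np
np.set_printoptions(precision=4,suppress=True)
o=env.get_obs();print(o)
for n in("scene","top"):
    p,d=env.camera(n); cv2.imwrite(f"pics/{n}0.png",p[:,:,::-1]); np.save(f"pics/{n}0.npy",d)
    print(n,env.get_calibration(n))
E
```

```text
pics
{'t': 0.0, 'joint_positions': array([ 1.1902,  0.6293,  0.0384,  1.5183, -0.027 ,  0.9963, -0.02  ]), 'qvel': array([-0.0008, -0.0004,  0.0009, -0.0004, -0.0006,  0.0004, -0.0003]), 'tau': array([  0.0002, -54.9721,   1.1432, -18.6635,  -0.0522,   0.0236,
         0.0001]), 'tool_pos': array([ 0.2011, -0.6174,  0.2046]), 'tool_rot': array([-0.3259,  2.0535, -2.0497]), 'wrist_force': array([ 0.1877, -0.2795, -0.1858]), 'torque': array([-0.0084,  0.0258,  0.0319]), 'width': 0.09385959657585899}
scene {'mtx': array([[487.1202,   0.    , 322.8555],
       [  0.    , 487.1202, 240.1232],
       [  0.    ,   0.    ,   1.    ]]), 'cam_to_world': array([[-0.4795,  0.4825, -0.733 ,  1.2186],
       [ 0.8775,  0.2764, -0.392 ,  0.4574],
       [ 0.0135, -0.8311, -0.5559,  0.5995],
       [ 0.    ,  0.    ,  0.    ,  1.    ]])}
top {'mtx': array([[602.7119,   0.    , 315.6855],
       [  0.    , 602.7119, 242.4543],
       [  0.    ,   0.    ,   1.    ]]), 'cam_to_world': array([[-0.0065, -0.9725,  0.2329,  0.1932],
       [-1.    ,  0.0049, -0.0075,  0.0698],
       [ 0.0062, -0.2329, -0.9725,  1.2619],
       [ 0.    ,  0.    ,  0.    ,  1.    ]])}
```

View pics/scene0.png

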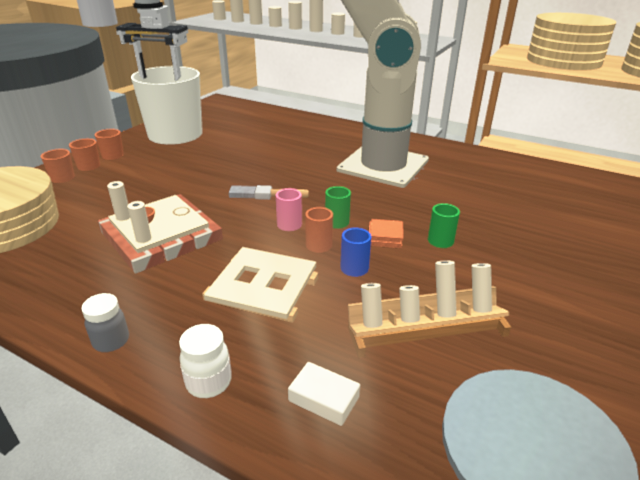

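View pics/top0.png

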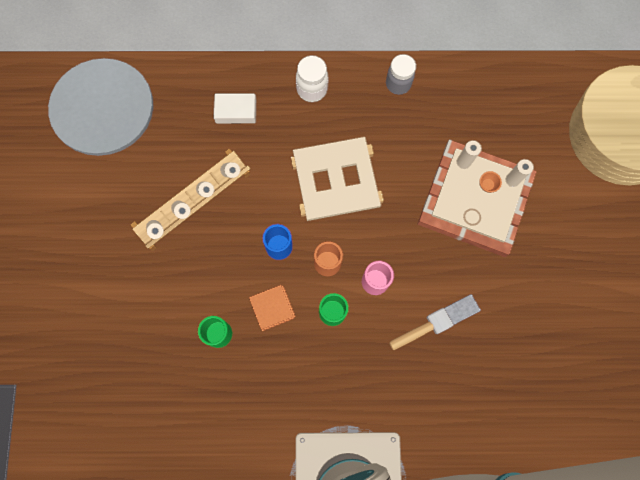

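The scene picture shows the rack with four props (dots near (371,287), (409,288), (445,264), (481,266)), the shelf at (262,280) and the deck at (160,225). The orange tumbler is at (319,230), with blue, pink and green look-alikes around it. In the top picture the tumbler is at (328,256), the shelf at (337,178), the ring at (472,217) and the prop tops at (232,170), (206,189), (182,210) and (155,231).

```bash
cat > h.py <<'E'
import numpy as np, cv2
from rig import env
from scipy.spatial.transform import Rotation as R
np.set_printoptions(precision=4,suppress=True)
def cloud(n,d):
    c=env.get_calibration(n);K=c["mtx"];T=c["cam_to_world"]
    v,u=np.mgrid[:480,:640]
    P=np.stack([(u-K[0,2])/K[0,0]*d,(v-K[1,2])/K[1,1]*d,d],-1)
    W=P@T[:3,:3].T+T[:3,3]; W[d<=0]=np.nan
    return W
def ray(n,u,v,z):
    c=env.get_calibration(n);K=c["mtx"];T=c["cam_to_world"]
    r=T[:3,:3]@np.array([(u-K[0,2])/K[0,0],(v-K[1,2])/K[1,1],1]);o=T[:3,3]
    return o+r*(z-o[2])/r[2]
def proj(n,p):
    c=env.get_calibration(n);K=c["mtx"];T=c["cam_to_world"]
    q=K@(T[:3,:3].T@(np.asarray(p)-T[:3,3])); return q[:2]/q[2]
E
python3 - <<'E'
from h import *
W={n:cloud(n,np.load(f"pics/{n}0.npy")) for n in("scene","top")}
im={n:cv2.imread(f"pics/{n}0.png") for n in W}
w=W["top"]
print("table z",np.nanmedian(w[400:420,200:260,2]))
for u,v in[(232,170),(206,189),(182,210),(155,231),(473,148),(525,167)]:
    b=w[v-3:v+4,u-3:u+4].reshape(-1,3); print("top",(u,v),np.nanmedian(b,0))
for u,v in[(371,287),(409,288),(445,264),(481,266)]:
    b=W["scene"][v-1:v+3,u-3:u+4].reshape(-1,3); print("scene",(u,v),np.nanmedian(b,0))
def rect(m,name):
    p=w[m][:,:2].astype(np.float32); (c,s,a)=cv2.minAreaRect(p*1000); print(name,c,s,a,len(p))
box=np.zeros((480,640),bool)
b=box.copy();b[130:228,285:390]=1
rect(b&(abs(w[...,2]-.028)<.005),"shelf")
b=box.copy();b[145:250,425:535]=1
rect(b&(abs(w[...,2]-.042)<.004),"lower")
b=box.copy();b[238:280,310:348]=1
m=b&(w[...,2]>.072)&(w[...,2]<.09); c,r=cv2.minEnclosingCircle((w[m][:,:2]*1000).astype(np.float32));print("tumbler",c,r,m.sum())
print("ring",ray("top",472,217,.042))
s=im["scene"][230:350,330:520];s=cv2.resize(s,None,fx=4,fy=4,interpolation=3)[:480]
t=im["top"][145:250,125:255];t=cv2.resize(t,None,fx=4,fy=4,interpolation=3)
cv2.imwrite("pics/cropS.png",s);cv2.imwrite("pics/cropT.png",t)
E
```

```text
table z 0.00110894510063142
top (232, 170) [0.6262 0.2314 0.0935]
top (206, 189) [0.5897 0.2852 0.0822]
top (182, 210) [0.5351 0.3256 0.1148]
top (155, 231) [0.4959 0.3792 0.1029]
top (473, 148) [ 0.6605 -0.2583  0.1241]
top (525, 167) [ 0.6191 -0.36    0.1247]
scene (371, 287) [0.6367 0.2363 0.0953]
scene (409, 288) [0.5931 0.2875 0.0829]
scene (445, 264) [0.5457 0.3288 0.1163]
scene (481, 266) [0.5049 0.3811 0.1051]
shelf (633.2051391601562, 15.221382141113281) (164.8971710205078, 172.138671875) 9.707411766052246 4181
lower (583.9771118164062, -282.7546081542969) (182.18057250976562, 189.866455078125) 74.8434829711914 3810
tumbler (449.672119140625, 35.97785186767578) 29.28910255432129 238
ring [ 0.5388 -0.2691  0.042 ]
```

View pics/cropS.png

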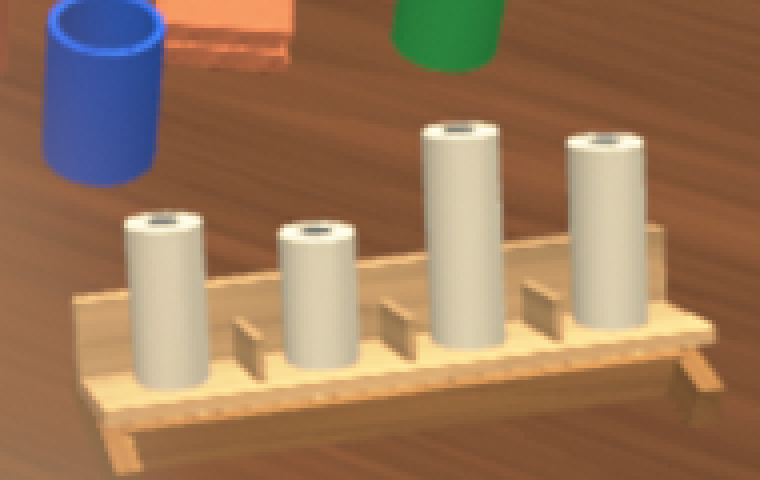

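Heights in the rack are top pixels (232,170) → 68, (206,189) → 56, (182,210) → 92 and (155,231) → 80. So prop_c is at top (155,231) / scene (481,266), the rightmost in the crop. Next I'll refine the poses.

```bash
cat > m.py <<'E'
from h import *
from scipy.optimize import least_squares as LS
im={n:cv2.imread(f"pics/{n}0.png") for n in("scene","top")}
def dot(n,u,v,r=7):
    g=cv2.cvtColor(im[n],cv2.COLOR_BGR2GRAY)[v-r:v+r+1,u-r:u+r+1].astype(float)
    gy,gx=np.mgrid[-r:r+1,-r:r+1]; k=np.where(np.hypot(gx,gy)<=4,np.clip(150-g,0,None),0)
    return u+(k*gx).sum()/k.sum(), v+(k*gy).sum()/k.sum()
Ls=[.068,.056,.092,.080]
tp=[(232,170),(206,189),(182,210),(155,231)]; sp=[(371,287),(409,288),(445,264),(481,266)]
ob=[]
for L,a,b in zip(Ls,tp,sp):
    z=.03+L*np.cos(.45)
    da,db=dot("top",*a),dot("scene",*b)
    A,B=ray("top",*da,z),ray("scene",*db,z); print(L,da,db,A,B); ob.append((A+B)[:2]/2)
ob=np.array(ob)
def mod(p):
    ex=np.array([np.cos(p[2]),np.sin(p[2])]);ey=np.array([-ex[1],ex[0]])
    return np.array([p[:2]+s*ey-L*np.sin(.45)*ex for s,L in zip((-.099,-.033,.033,.099),Ls)])
f=LS(lambda p:(mod(p)-ob).ravel(),[.56,.3,.7]);print("rack",f.x,"res",f.fun*1000)
# rectified maps
def rectify(n,z,x0,x1,y0,y1,s=2000):
    h,w=int((x1-x0)*s),int((y1-y0)*s)
    src=np.float32([proj(n,(x,y,z)) for x,y in[(x1,y1),(x1,y0),(x0,y0),(x0,y1)]])
    H=cv2.getPerspectiveTransform(src,np.float32([(0,0),(w,0),(w,h),(0,h)]))
    return cv2.warpPerspective(im[n],H,(w,h),flags=cv2.INTER_CUBIC)
a=[rectify(n,.028,.53,.73,-.085,.115,1500) for n in im]+[rectify(n,.042,.48,.68,-.38,-.18,1500) for n in im]
out=np.vstack([np.hstack(a[:2]),np.hstack(a[2:])])
cv2.imwrite("pics/rect.png",out)
for a,z in[((473,148),.122),((525,167),.122)]:print("deckprop",ray("top",*dot("top",*a),z))
for a,z in[((118,184),.122),((138,205),.122)]:print("deckpropS",ray("scene",*dot("scene",*a),z),dot("scene",*a))
hsv=cv2.cvtColor(im["top"],cv2.COLOR_BGR2HSV)
o=env.get_obs();print(R.from_rotvec(o["tool_rot"]).as_matrix())
E
python3 m.py
```

```text
0.068 (np.float64(232.13739669421489), np.float64(169.5754132231405)) (np.float64(369.6984126984127), np.float64(285.0)) [0.6284 0.2315 0.0912] [0.627  0.2302 0.0912]
0.056 (np.float64(206.010183299389), np.float64(189.1242362525458)) (np.float64(408.75409836065575), np.float64(286.1803278688525)) [0.5901 0.2856 0.0804] [0.5848 0.2841 0.0804]
0.092 (np.float64(181.8347260909935), np.float64(210.3602599814299)) (np.float64(443.64), np.float64(261.8666666666667)) [0.5352 0.3259 0.1128] [0.5333 0.3237 0.1128]
0.08 (np.float64(154.83333333333334), np.float64(230.47619047619048)) (np.float64(480.9791666666667), np.float64(262.0625)) [0.497 0.38  0.102] [0.4864 0.3774 0.102 ]
rack [0.5846 0.3259 0.7148] res [-0.5842  0.8855  0.4103  0.1919 -1.5159 -0.2169  1.6898 -0.8605]
deckprop [ 0.6626 -0.2589  0.122 ]
deckprop [ 0.6215 -0.3612  0.122 ]
deckpropS [ 0.6169 -0.3619  0.122 ] (np.float64(115.76687116564418), np.float64(183.2638036809816))
deckpropS [ 0.661  -0.2577  0.122 ] (np.float64(135.7421875), np.float64(204.4609375))
[[-0.9508 -0.0005  0.3097]
 [-0.3097  0.0017 -0.9508]
 [-0.     -1.     -0.0017]]
```

View pics/rect.png

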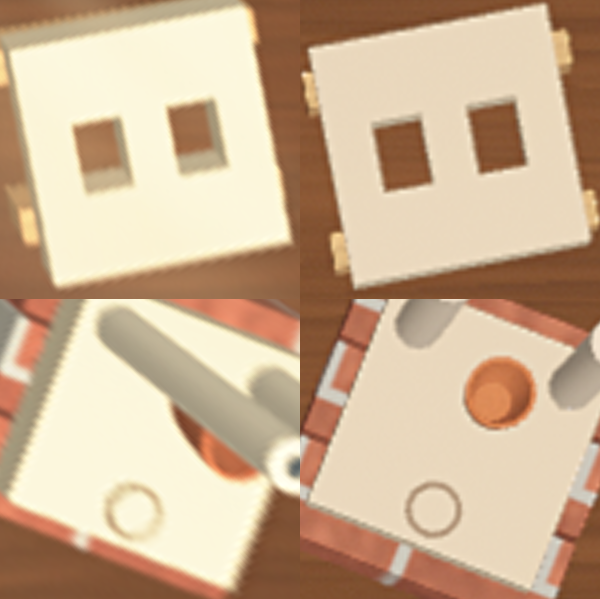

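Poses: the shelf centre is (0.6335, 0.0147) with yaw +10.8°. The ring is at (0.540, -0.269), so the deck centre is (0.591, -0.2895) with yaw -21.9°. The tumbler is at about (0.450, 0.036). Next I work out the prop grasp and start moving.

```bash
sed -i 's/^ob=np.array(ob)/ob=np.array([ray("top",*dot("top",*a),.03+L*np.cos(.45))[:2] for L,a in zip(Ls,tp)])/' m.py && python3 m.py | grep rack
cat >> h.py <<'E'
def down(yaw_deg,tilt=0.):   # z_tool=jaw dir at yaw; tilt leans approach toward yaw+90 deg
    a=np.radians(yaw_deg); z=np.array([np.cos(a),np.sin(a),0]); e=np.array([-z[1],z[0],0])
    y=np.sin(tilt)*e-np.cos(tilt)*np.array([0,0,1]); return np.stack([np.cross(y,z),y,z],1)
def go(*targets):            # legs: (pos, R) -> shift mm / turn deg per leg
    o=env.get_obs(); p,Q=o["tool_pos"],R.from_rotvec(o["tool_rot"]).as_matrix()
    print("t",round(o["t"],2),"at",p,"F",o["wrist_force"],"w",round(o["width"],4))
    for P,M in targets:
        print("->",P,"shift",np.round((Q.T@(np.array(P)-p))*1000,1),"turn",np.round(np.degrees(R.from_matrix(Q.T@M).as_rotvec()),2))
        p,Q=np.array(P),M
E
python3 - <<'E'
from h import *
go(([.5,-.25,.3],down(-72)),([.55,.0,.3],down(-60)),([.43,.33,.25],down(-49,.45)))
E
```

```text
rack [0.5873 0.3264 0.6986] res [-0.0812  0.1356 -0.189  -0.0561  0.2944  0.0369 -0.0242 -0.1163]
t 0.1 at [ 0.2011 -0.6175  0.2046] F [ 0.4208  0.8932 -0.1422] w 0.0941
-> [0.5, -0.25, 0.3] shift [-398.   -94.9 -257. ] turn [ 0.1   0.04 -0.  ]
-> [0.55, 0.0, 0.3] shift [-124.8    0.  -222.3] turn [  0. -12.   0.]
-> [0.43, 0.33, 0.25] shift [ -61.1   50.  -345.8] turn [ -2.47 -10.81  25.7 ]
```

Request:
{"api": "servo_tool", "payload": {
  "plan": [
    [0,-45,0,0,0,0],
    [0,-90,0,0,0,0],
    [0,-110,0,0,0,0],
    [-30,-110,-20,0,0,0],
    [-65,-110,-40,0,0,0]
  ],
  "grip": 0.06,
  "squeeze": 35
}}

```text
t: 0.6
tool_pos: [0.2496, -0.5603, 0.3158]
tool_rot: [-0.322, 2.053, -2.055]
wrist_force: [0.4, -0.2, -1.0]
width: 0.0576
```

Request:
{"api": "servo_tool", "payload": {
  "plan": [
    [-38,0,-26,0,0,0],
    [-76,0,-52,0,0,0],
    [-114,0,-78,0,0,0],
    [-152,0,-104,0,0,0],
    [-190,0,-130,0,0,0]
  ]
}}

```text
t: 1.1
tool_pos: [0.3918, -0.3757, 0.3153]
tool_rot: [-0.326, 2.052, -2.051]
wrist_force: [0.6, -0.9, -0.0]
width: 0.0496
```

Request:
{"api": "servo_tool", "payload": {
  "plan": [
    [-38,0,-26,0,0,0],
    [-70,0,-50,0,0,0],
    [-105,0,-75,0,0,0],
    [-140,0,-100,0,0,0],
    [-150,0,-135,0,0,0]
  ]
}}

```text
t: 1.6
tool_pos: [0.4948, -0.2002, 0.3148]
tool_rot: [-0.326, 2.05, -2.049]
wrist_force: [-0.5, 0.8, -0.1]
width: 0.0497
```

```bash
python3 - <<'E'
from h import *
go(([.54,.05,.3],down(-60)),([.4803,.3658,.1471],down(-50,.45)),([.5099,.3907,.0669],down(-50,.45)))
print(env.get_obs()["joint_positions"])
E
```

```text
t 1.6 at [ 0.4948 -0.2002  0.3148] F [-0.5051  0.7697 -0.1346] w 0.0497
-> [0.54, 0.05, 0.3] shift [-121.    15.1 -223.6] turn [  0.02 -11.82  -0.09]
-> [0.4803, 0.3658, 0.1471] shift [-106.2  152.9 -303.3] turn [-2.25 -9.83 25.72]
-> [0.5099, 0.3907, 0.0669] shift [ 0.1 89.  -0. ] turn [0. 0. 0.]
[ 0.3889  0.3496 -0.0788  1.6849  0.0287  1.1072 -0.9515]
```

Request:
{"api": "servo_tool", "payload": {
  "plan": [
    [-23,3,-43,0,-2.4,0],
    [-47,6,-87,0,-4.8,0],
    [-70,9,-130,0,-7.2,0],
    [-94,12,-174,0,-9.6,0],
    [-118,15,-218,0,-11.8,0]
  ]
}}

```text
t: 2.1
tool_pos: [0.5364, 0.0426, 0.3003]
tool_rot: [-0.515, 1.928, -1.928]
wrist_force: [1.2, 0.0, 0.2]
width: 0.05
```

Request:
{"api": "servo_tool", "payload": {
  "plan": [
    [-15,5,-40,-0.5,-2,5],
    [-31,12,-80,-0.9,-4,10],
    [-47,25,-120,-1.3,-6,15],
    [-63,40,-160,-1.8,-8,20],
    [-80,60,-200,-2.2,-9.8,25.7]
  ]
}}

```text
t: 2.6
tool_pos: [0.5069, 0.2558, 0.2416]
tool_rot: [-0.215, 1.787, -1.512]
wrist_force: [2.2, -0.2, -2.2]
width: 0.0496
```

```bash
python3 - <<'E'
from h import *
go(([.4803,.3658,.1471],down(-50,.45)),([.5099,.3907,.0669],down(-50,.45)))
print(env.get_obs()["joint_positions"])
E
```

```text
t 2.6 at [0.5069 0.2558 0.2416] F [ 2.1839 -0.2373 -2.1655] w 0.0496
-> [0.4803, 0.3658, 0.1471] shift [  -3.4  106.8 -101.6] turn [-0.14 -0.11 -0.35]
-> [0.5099, 0.3907, 0.0669] shift [ 0.1 89.  -0. ] turn [0. 0. 0.]
[-0.1861  0.3056 -0.3313  2.1433  0.0205  0.261  -1.3746]
```

Request:
{"api": "servo_tool", "payload": {
  "plan": [
    [-1,21,-21,0,0,0],
    [-2,42,-42,0,0,0],
    [-3,63,-63,0,0,0],
    [-3,85,-84,0,0,0],
    [-3,107,-102,0,0,-0.3]
  ]
}}

```text
t: 3.1
tool_pos: [0.4911, 0.3127, 0.1812]
tool_rot: [-0.227, 1.782, -1.538]
wrist_force: [0.4, -0.5, -0.1]
width: 0.0499
```

```bash
python3 - <<'E'
from h import *
go(([.4803,.3658,.1471],down(-50,.45)),([.5099,.3907,.0669],down(-50,.45)))
print(env.get_obs()["joint_positions"])
p,d=env.camera("scene"); cv2.imwrite("pics/s1.png",cv2.resize(p[150:390,300:600,::-1],None,fx=2.5,fy=2.5))
E
```

```text
t 3.1 at [0.4911 0.3127 0.1812] F [ 0.4302 -0.5437 -0.1088] w 0.0499
-> [0.4803, 0.3658, 0.1471] shift [ -8.9  41.1 -48.3] turn [-0.84 -0.21  0.85]
-> [0.5099, 0.3907, 0.0669] shift [ 0.1 89.  -0. ] turn [0. 0. 0.]
[-0.2321  0.4494 -0.4989  2.1708  1.0181  0.2357 -2.4817]
```

View pics/s1.png

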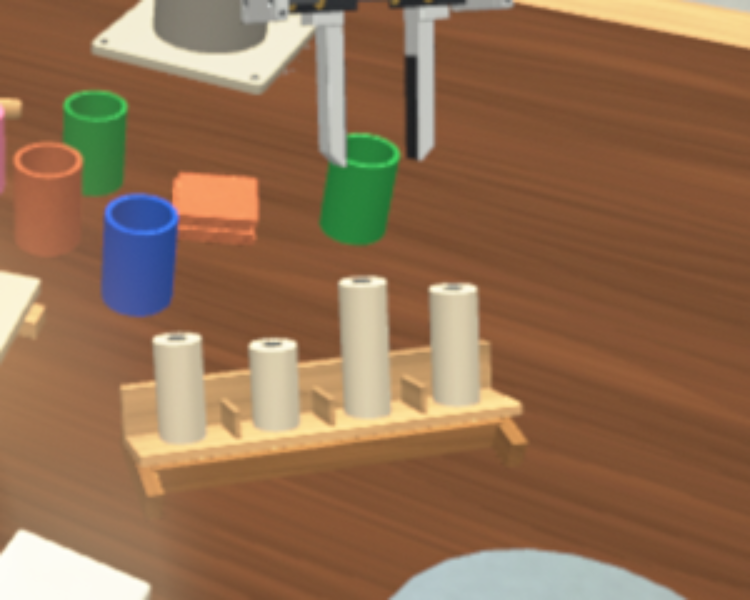

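The props are undisturbed. The 0.45 tilt drives joint 6 to its limit, so I'll use a 0.2 tilt instead. The prop then goes down upright with the tool tilted -0.25.

Request:
{"api": "servo_tool", "payload": {
  "plan": [
    [0,-5,0,0,0,-4],
    [0,-10,0,0,0,-8],
    [0,-15,0,0,0,-11],
    [0,-20,0,0,0,-14],
    [0,-20,0,0,0,-14]
  ]
}}

```text
t: 3.65
tool_pos: [0.4854, 0.3086, 0.2006]
tool_rot: [-0.459, 1.808, -1.703]
wrist_force: [-0.4, 0.4, 0.4]
width: 0.0497
```

```bash
python3 - <<'E'
from h import *
D=down(-50,.2)
go(([.4928,.3763,.1536],D),([.5065,.3878,.0654],D))
print(env.get_obs()["joint_positions"])
E
```

```text
t 3.65 at [0.4854 0.3086 0.2006] F [-0.3739  0.3995  0.4033] w 0.0497
-> [0.4928, 0.3763, 0.1536] shift [-39.   55.  -47.9] turn [-0.61 -0.4   0.45]
-> [0.5065, 0.3878, 0.0654] shift [-0. 90. -0.] turn [0. 0. 0.]
[-0.0569  0.547  -0.8231  1.9182  0.6454  0.7327 -2.1106]
```

Request:
{"api": "servo_tool", "payload": {
  "plan": [
    [-10,5,-12,0,0,0],
    [-20,15,-24,0,0,0],
    [-29,28,-36,-0.3,-0.2,0.2],
    [-39,42,-48,-0.6,-0.4,0.4],
    [-39,55,-48,-0.6,-0.4,0.4]
  ]
}}

```text
t: 4.15
tool_pos: [0.4908, 0.3768, 0.1522]
tool_rot: [-0.465, 1.81, -1.684]
wrist_force: [0.6, -0.9, -0.4]
width: 0.0501
```

```bash
python3 - <<'E'
from h import *
D=down(-50,.2)
go(([.4928,.3763,.1536],D),([.5065,.3878,.0654],D))
print(env.get_obs()["joint_positions"])
E
```

```text
t 4.15 at [0.4908 0.3768 0.1522] F [ 0.6234 -0.9458 -0.3541] w 0.0501
-> [0.4928, 0.3763, 0.1536] shift [-1.4 -1.1  1.7] turn [-0.02  0.2   0.06]
-> [0.5065, 0.3878, 0.0654] shift [-0. 90. -0.] turn [0. 0. 0.]
[-0.2294  0.6546 -0.7359  1.8637  0.743   0.6864 -2.2479]
```

Request:
{"api": "servo_tool", "payload": {
  "plan": [
    [-1,15,1.5,0,0.2,0],
    [-1.4,35,1.7,0,0.2,0],
    [-1.4,55,1.7,0,0.2,0],
    [-1.4,75,1.7,0,0.2,0],
    [-1.4,89,1.7,0,0.2,0]
  ]
}}

```text
t: 4.65
tool_pos: [0.5075, 0.3837, 0.0636]
tool_rot: [-0.461, 1.812, -1.693]
wrist_force: [-0.1, -0.6, 0.0]
width: 0.0498
```

```bash
python3 - <<'E'
from h import *
D=down(-50,.2)
go(([.5065,.3878,.0654],D))
p,d=env.camera("scene"); q,d=env.camera("top")
cv2.imwrite("pics/s2.png",np.hstack([cv2.resize(p[180:360,360:560,::-1],(400,360)),cv2.resize(q[150:330,60:260,::-1],(400,360))]))
E
```

```text
t 4.65 at [0.5075 0.3837 0.0636] F [-0.1377 -0.5854  0.0001] w 0.0498
-> [0.5065, 0.3878, 0.0654] shift [-2.2 -1.4 -3.8] turn [-0.21 -0.2   0.27]
```

View pics/s2.png

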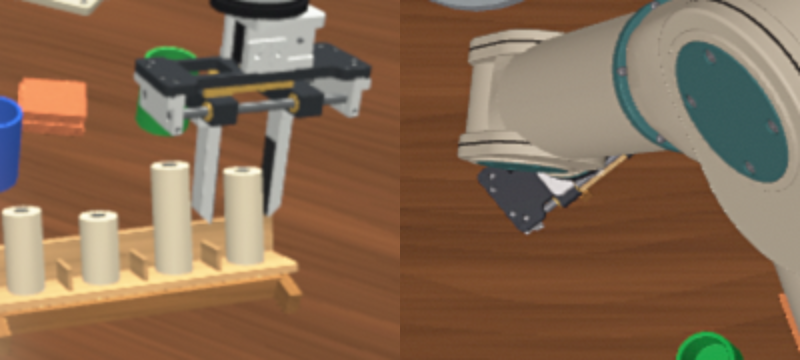

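The fingers straddle the rightmost prop, at crop (245,215), and clear its neighbour. I'll correct by about 4 mm and close.

Request:
{"api": "servo_tool", "payload": {
  "plan": [
    [-1,-1,-2,0,0,0],
    [-2,-1,-3.5,0,0,0],
    [-2,-1,-3.5,0,0,0],
    [-2,-1,-3.5,0,0,0],
    [-2,-1,-3.5,0,0,0]
  ]
}}

```text
t: 5.25
tool_pos: [0.5069, 0.3896, 0.0676]
tool_rot: [-0.459, 1.812, -1.69]
wrist_force: [0.2, 0.2, -0.5]
width: 0.0498
```

Request:
{"api": "servo_tool", "payload": {
  "plan": [
    [0,0,0,0,0,0],
    [0,0,0,0,0,0],
    [0,0,0,0,0,0],
    [0,0,0,0,0,0],
    [0,0,0,0,0,0]
  ],
  "grip": -1
}}

```text
t: 5.75
tool_pos: [0.5067, 0.3896, 0.0671]
tool_rot: [-0.46, 1.812, -1.69]
wrist_force: [-0.5, -0.5, 0.1]
width: 0.0311
```

```bash
python3 - <<'E'
from h import *
D=down(-50,.2)
go(([.5065,.3878,.0654],D))
print(env.get_obs()["joint_positions"])
E
```

```text
t 5.75 at [0.5067 0.3896 0.0671] F [-0.5337 -0.4711  0.0743] w 0.0311
-> [0.5065, 0.3878, 0.0654] shift [1.6 1.4 1.2] turn [-0.16 -0.16  0.13]
[-0.3238  0.7807 -0.6025  1.8688  0.8876  0.554  -2.3739]
```

Request:
{"api": "servo_tool", "payload": {
  "plan": [
    [4,-14,0,0,0,0],
    [9,-35,0,0,0,0],
    [15,-58,0,0,0,0],
    [20,-95,0,0,0,0],
    [25,-130,-10,0,0,0]
  ]
}}

```text
t: 6.25
tool_pos: [0.4611, 0.363, 0.1907]
tool_rot: [-0.46, 1.812, -1.694]
wrist_force: [0.2, 0.2, -0.8]
width: 0.0312
```

```bash
python3 - <<'E'
from h import *
go(([.54,.15,.25],down(-55,.05)),([.56,-.08,.25],down(-62,-.1)),([.5356,-.2706,.16],down(-70,-.25)))
print(env.get_obs()["joint_positions"])
E
```

```text
t 6.25 at [0.4611 0.363  0.1907] F [ 0.2419  0.1654 -0.7891] w 0.0312
-> [0.54, 0.15, 0.25] shift [ 62.6 -72.1 214.5] turn [ 0.37  4.7  -8.34]
-> [0.56, -0.08, 0.25] shift [115.4  -5.8 199.9] turn [-0.18  7.   -8.58]
-> [0.5356, -0.2706, 0.16] shift [101.5 100.6 156.8] turn [-1.39  7.89 -8.58]
[-0.1929  0.5686 -0.7921  1.9042  0.6768  0.7264 -2.2339]
```

Request:
{"api": "servo_tool", "payload": {
  "plan": [
    [12,-18,42,0,1,-1.7],
    [25,-36,85,0.1,2,-3.3],
    [38,-50,128,0.2,3,-5],
    [50,-64,171,0.3,4,-6.7],
    [62,-72,213,0.4,4.7,-8.3]
  ]
}}

```text
t: 6.75
tool_pos: [0.5402, 0.1519, 0.2502]
tool_rot: [-0.538, 1.87, -1.838]
wrist_force: [0.1, 1.4, -1.1]
width: 0.0315
```

Request:
{"api": "servo_tool", "payload": {
  "plan": [
    [23,0,40,0,1.4,-1.7],
    [46,0,80,0,2.8,-3.4],
    [69,-2,120,0,4.2,-5.1],
    [92,-4,160,-0.1,5.6,-6.8],
    [115,-5,200,-0.2,7,-8.6]
  ]
}}

```text
t: 7.25
tool_pos: [0.5602, -0.0777, 0.248]
tool_rot: [-0.595, 1.96, -2.005]
wrist_force: [0.1, 0.2, -1.2]
width: 0.0315
```

```bash
python3 - <<'E'
from h import *
D=down(-70,-.25)
go(([.5356,-.2706,.16],D),([.5356,-.2706,.0846],D))
print(env.get_obs()["joint_positions"])
E
```

```text
t 7.25 at [ 0.5602 -0.0777  0.248 ] F [ 0.1185  0.2388 -1.1603] w 0.0315
-> [0.5356, -0.2706, 0.16] shift [103.4  98.3 158.8] turn [-1.28  7.99 -8.63]
-> [0.5356, -0.2706, 0.0846] shift [-18.7  73.1   0. ] turn [0. 0. 0.]
[ 0.5468  0.6195 -0.8201  1.6074  0.4963  1.2298 -1.4767]
```

Request:
{"api": "servo_tool", "payload": {
  "plan": [
    [21,10,32,-0.3,1.6,-1.7],
    [42,25,64,-0.5,3.2,-3.4],
    [63,48,96,-0.8,4.8,-5.1],
    [84,72,128,-1,6.4,-6.8],
    [103,98,159,-1.3,8,-8.6]
  ]
}}

```text
t: 7.75
tool_pos: [0.5363, -0.2703, 0.1596]
tool_rot: [-0.639, 2.077, -2.17]
wrist_force: [0.8, 0.5, -0.9]
width: 0.0312
```

Request:
{"api": "servo_tool", "payload": {
  "plan": [
    [0,0,0,0,0,0],
    [0,0,0,0,0,0],
    [0,0,0,0,0,0],
    [0,0,0,0,0,0],
    [0,0,0,0,0,0]
  ]
}}

```text
t: 8.25
tool_pos: [0.5379, -0.2677, 0.1604]
tool_rot: [-0.639, 2.074, -2.168]
wrist_force: [0.6, 0.3, -2.1]
width: 0.0314
```

```bash
python3 - <<'E'
from h import *
D=down(-70,-.25)
go(([.5356,-.2706,.16],D),([.5356,-.2706,.0846],D))
p,d=env.camera("scene");q,d2=env.camera("top");np.save("pics/s3d.npy",d)
cv2.imwrite("pics/s3.png",np.hstack([cv2.resize(p[100:280,80:280,::-1],(400,360)),cv2.resize(q[120:300,380:580,::-1],(400,360))]))
E
```

```text
t 8.25 at [ 0.5379 -0.2677  0.1604] F [ 0.6459  0.3079 -2.1272] w 0.0314
-> [0.5356, -0.2706, 0.16] shift [3.  1.1 2. ] turn [-0.04  0.12 -0.19]
-> [0.5356, -0.2706, 0.0846] shift [-18.7  73.1   0. ] turn [0. 0. 0.]
```

View pics/s3.png

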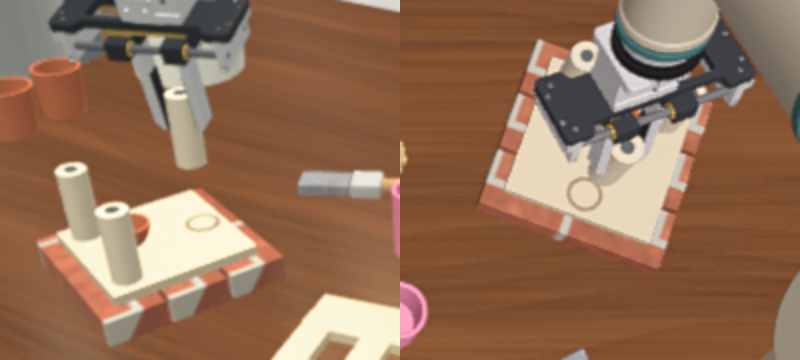

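```bash
python3 - <<'E'
from h import *
print(ray("top",493.5,194.5,.198),ray("scene",170.5,146.5,.198))
f=np.array([.5423,-.2661,0])
for z in(.118,.198):print(z,proj("scene",f+[0,0,z]),proj("top",f+[0,0,z]))
# axis points from scene outline: where does vertical prop silhouette lie
pts=[f+[.016*np.cos(a),.016*np.sin(a),z] for z in(.118,.198) for a in np.linspace(0,6.283,13)]
P=np.array([proj("scene",q) for q in pts]); print("crop sil", (P[:13].min(0)-[80,100])*2,(P[:13].max(0)-[80,100])*2,(P[13:].min(0)-[80,100])*2,(P[13:].max(0)-[80,100])*2)
E
```

```text
[ 0.5377 -0.2686  0.198 ] [ 0.541  -0.2641  0.198 ]
0.118 [175.326  181.4307] [480.2437 204.8183]
0.198 [169.305 146.519] [491.9563 192.158 ]
crop sil [175.6415 156.1577] [205.6506 169.7375] [162.9281  86.9546] [194.2788  99.2851]
```

The held prop looks upright, with its top at crop (181,93) and base at (191,163), matching the vertical prediction within about 2 px. Lowering.

Request:
{"api": "servo_tool", "payload": {
  "plan": [
    [0,16,2,0,0,0],
    [-3,32,2,0,0,0],
    [-8,48,2,0,0,0],
    [-12,62,2,0,0,0],
    [-14.5,70,2,0,0.1,-0.2]
  ]
}}

```text
t: 8.85
tool_pos: [0.5339, -0.2714, 0.0855]
tool_rot: [-0.645, 2.08, -2.171]
wrist_force: [0.0, -0.1, -0.9]
width: 0.0316
```

Request:
{"api": "servo_tool", "payload": {
  "plan": [
    [0,0,0,0,0,0],
    [0,0,0,0,0,0],
    [0,0,0,0,0,0],
    [-0.3,1,0,0,0,0],
    [-0.5,2,0,0,0,0]
  ]
}}

```text
t: 9.35
tool_pos: [0.5353, -0.2718, 0.0863]
tool_rot: [-0.64, 2.077, -2.173]
wrist_force: [-0.9, 0.2, -0.9]
width: 0.0318
```

```bash
python3 - <<'E'
from h import *
D=down(-70,-.25)
go(([.5356,-.2706,.0846],D))
E
```

```text
t 9.35 at [ 0.5353 -0.2718  0.0863] F [-0.8559  0.1677 -0.9342] w 0.0318
-> [0.5356, -0.2706, 0.0846] shift [-1.1  1.5 -1.1] turn [-0.02 -0.1   0.04]
```

Request:
{"api": "servo_tool", "payload": {
  "plan": [
    [-1,0.4,-1,0,0,0],
    [-1.2,0.8,-1,0,0,0],
    [-1.3,1.2,-1,0,0,0],
    [-1.4,1.6,-1,0,0,0],
    [-1.5,2,-1,0,0,0]
  ]
}}

```text
t: 9.85
tool_pos: [0.5357, -0.2704, 0.0841]
tool_rot: [-0.642, 2.078, -2.172]
wrist_force: [-0.2, 0.1, 5.2]
width: 0.0314
```

Request:
{"api": "servo_tool", "payload": {
  "plan": [
    [0,0.3,0,0,0,0],
    [-0.1,0.6,0,0,0,0],
    [-0.2,0.9,0,0,0,0],
    [-0.3,1.2,0,0,0,0],
    [-0.4,1.5,0,0,0,0]
  ]
}}

```text
t: 10.35
tool_pos: [0.5358, -0.2703, 0.084]
tool_rot: [-0.641, 2.077, -2.173]
wrist_force: [-1.7, 1.6, 13.5]
width: 0.0319
```

```bash
python3 - <<'E'
from h import *
D=down(-70,-.25)
go(([.5356,-.2706,.0846],D))
E
```

```text
t 10.35 at [ 0.5358 -0.2703  0.084 ] F [-1.6716  1.6236 13.5066] w 0.0319
-> [0.5356, -0.2706, 0.0846] shift [ 0.5 -0.5  0.2] turn [-0.04 -0.1   0.09]
```

Request:
{"api": "servo_tool", "payload": {
  "plan": [
    [0.2,-0.8,0,0,0,0],
    [0.4,-1.5,0,0,0,0],
    [0.4,-1.5,0,0,0,0],
    [0.4,-1.5,0,0,0,0],
    [0.4,-1.5,0,0,0,0]
  ],
  "grip": 0.06
}}

```text
t: 10.85
tool_pos: [0.5354, -0.2705, 0.0832]
tool_rot: [-0.642, 2.078, -2.172]
wrist_force: [-0.2, -0.2, 0.9]
width: 0.0498
```

Request:
{"api": "servo_tool", "payload": {
  "plan": [
    [2,-8,0,0,0,0],
    [6,-25,0,0,0,0],
    [12,-55,0,0,0,0],
    [20,-95,0,0,0,0],
    [30,-140,0,0,0,0]
  ]
}}

```text
t: 11.35
tool_pos: [0.5406, -0.2681, 0.2288]
tool_rot: [-0.643, 2.078, -2.171]
wrist_force: [1.0, -0.2, 0.7]
width: 0.0501
```

```bash
python3 - <<'E'
from h import *
D=down(-79.2)
go(([.60,-.12,.22],down(-75,-.1)),([.6335,.0147,.10],D),([.6335,.0147,.007],D))
print(env.get_obs()["joint_positions"])
E
```

```text
t 11.35 at [ 0.5406 -0.2681  0.2288] F [ 0.9835 -0.2166  0.6648] w 0.0501
-> [0.6, -0.12, 0.22] shift [-105.2  -17.9 -119. ] turn [-0.83  4.88  8.69]
-> [0.6335, 0.0147, 0.1] shift [ -78.9  112.7 -121.4] turn [-0.21  4.2   5.73]
-> [0.6335, 0.0147, 0.007] shift [ 0. 93.  0.] turn [0. 0. 0.]
[ 0.6918  0.7334 -0.6986  1.4228  0.5561  1.4053 -1.3161]
```

Request:
{"api": "servo_tool", "payload": {
  "plan": [
    [-21,-4,-24,-0.2,1,1.7],
    [-42,-8,-48,-0.3,2,3.5],
    [-63,-12,-72,-0.5,3,5.2],
    [-84,-15,-96,-0.7,4,7],
    [-105,-18,-119,-0.8,4.9,8.7]
  ]
}}

```text
t: 11.85
tool_pos: [0.601, -0.119, 0.2197]
tool_rot: [-0.38, 2.107, -2.138]
wrist_force: [0.2, 0.6, -0.0]
width: 0.0497
```

Request:
{"api": "servo_tool", "payload": {
  "plan": [
    [-16,15,-24,0,0.8,1.1],
    [-32,30,-48,0,1.7,2.3],
    [-48,50,-72,-0.1,2.5,3.4],
    [-64,75,-97,-0.2,3.4,4.6],
    [-80,100,-121,-0.2,4.2,5.7]
  ]
}}

```text
t: 12.35
tool_pos: [0.6374, 0.0155, 0.1113]
tool_rot: [-0.195, 2.12, -2.123]
wrist_force: [-0.3, 0.2, -1.2]
width: 0.0503
```

```bash
python3 - <<'E'
from h import *
D=down(-79.2)
go(([.6335,.0147,.10],D),([.6335,.0147,.007],D))
p,d=env.camera("scene");q,d2=env.camera("top")
a=cv2.resize(p[160:320,80:300,::-1],(440,320));b=cv2.resize(q[125:285,410:560,::-1],(300,320))
cv2.imwrite("pics/s4.png",np.hstack([a,b])); cv2.imwrite("pics/top4.png",q[:,:,::-1])
E
```

```text
t 12.35 at [0.6374 0.0155 0.1113] F [-0.3361  0.1874 -1.1727] w 0.0503
-> [0.6335, 0.0147, 0.1] shift [ 4.  11.3  0. ] turn [-0.1  -0.09 -0.19]
-> [0.6335, 0.0147, 0.007] shift [ 0. 93.  0.] turn [0. 0. 0.]
```

View pics/s4.png

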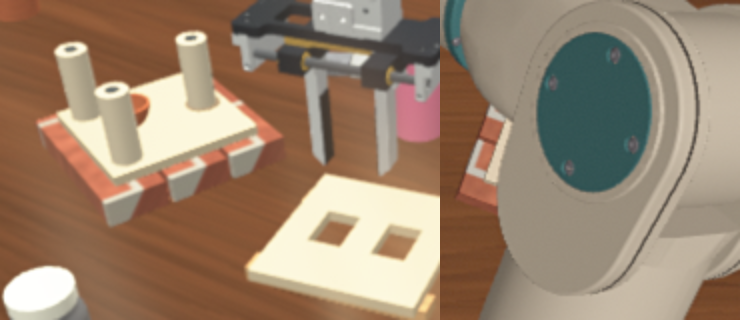

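The prop stands upright on the mark, with its top at crop (191,38). The fingers line up over the two slots.

Request:
{"api": "servo_tool", "payload": {
  "plan": [
    [2,10,0,0,0,0],
    [4,25,0,0,0,-0.2],
    [4,40,0,0,0,-0.2],
    [4,56,0,0,0,-0.2],
    [4,70,0,0,0,-0.2]
  ]
}}

```text
t: 12.95
tool_pos: [0.6321, 0.0125, 0.0386]
tool_rot: [-0.203, 2.123, -2.128]
wrist_force: [0.3, -0.3, 0.7]
width: 0.0499
```

```bash
python3 - <<'E'
from h import *
D=down(-79.2)
go(([.6335,.0147,.007],D))
print(ray("scene",175.5,179,.122),env.get_obs()["joint_positions"])
p,d=env.camera("scene")
cv2.imwrite("pics/s5.png",cv2.resize(p[200:330,180:350,::-1],None,fx=4,fy=4))
E
```

```text
t 12.95 at [0.6321 0.0125 0.0386] F [ 0.2792 -0.2772  0.7318] w 0.0499
-> [0.6335, 0.0147, 0.007] shift [-1.9 31.6 -1.9] turn [-0.09 -0.11  0.25]
[ 0.5391 -0.2677  0.122 ] [ 0.2791  0.8829 -0.594   1.6809  0.6563  0.7914 -2.0084]
```

View pics/s5.png

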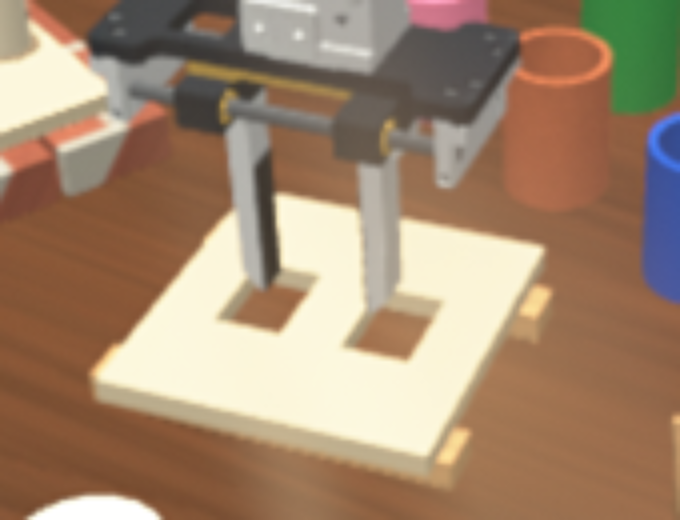

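The fingertips are about 10 mm above the slots at crop (263,285) and (378,305), and they project into the slots.

Request:
{"api": "servo_tool", "payload": {
  "plan": [
    [-1.5,5,-1.5,0,0,0.2],
    [-1.9,12,-1.9,0,0,0.2],
    [-1.9,20,-1.9,0,0,0.2],
    [-1.9,27,-1.9,0,0,0.2],
    [-1.9,31,-1.9,0,0,0.2]
  ]
}}

```text
t: 13.5
tool_pos: [0.6336, 0.0156, 0.0085]
tool_rot: [-0.2, 2.122, -2.125]
wrist_force: [-0.0, 0.2, 0.4]
width: 0.0499
```

Request:
{"api": "servo_tool", "payload": {
  "plan": [
    [0,0,0,0,0,0],
    [0,0,0,0,0,0],
    [0,0,0,0,0,0],
    [0,0,0,0,0,0],
    [0,0,0,0,0,0]
  ]
}}

```text
t: 14.0
tool_pos: [0.6341, 0.0156, 0.0095]
tool_rot: [-0.199, 2.121, -2.124]
wrist_force: [-0.3, 0.6, -0.1]
width: 0.0498
```

```bash
python3 - <<'E'
from h import *
D=down(-79.2)
go(([.6335,.0147,.007],D))
E
```

```text
t 14.0 at [0.6341 0.0156 0.0095] F [-0.2789  0.563  -0.143 ] w 0.0498
-> [0.6335, 0.0147, 0.007] shift [0.7 2.5 0.8] turn [-0.08 -0.05 -0.03]
```

Request:
{"api": "servo_tool", "payload": {
  "plan": [
    [0.7,2,0.8,0,0,0],
    [0.7,3.5,0.8,0,0,0],
    [0.7,3.5,0.8,0,0,0],
    [0.7,3.5,0.8,0,0,0],
    [0.7,3.5,0.8,0,0,0]
  ]
}}

```text
t: 14.5
tool_pos: [0.6334, 0.0148, 0.0057]
tool_rot: [-0.2, 2.121, -2.124]
wrist_force: [0.4, 0.5, 0.6]
width: 0.0498
```

Request:
{"api": "servo_tool", "payload": {
  "plan": [
    [0,0,0,0,0,0],
    [0,0,0,0,0,0],
    [0,0,0,0,0,0],
    [0,0,0,0,0,0],
    [0,0,0,0,0,0]
  ],
  "grip": -1,
  "squeeze": 50
}}

```text
t: 15.0
tool_pos: [0.6333, 0.0155, 0.0058]
tool_rot: [-0.2, 2.122, -2.123]
wrist_force: [-0.5, 1.5, 0.3]
width: 0.0294
```

Request:
{"api": "servo_tool", "payload": {
  "plan": [
    [0,-2,0,0,0,0],
    [0,-8,0,0,0,0],
    [0,-20,0,0,0,0],
    [0,-40,0,0,0,0],
    [0,-60,0,0,0,0]
  ]
}}

```text
t: 15.5
tool_pos: [0.6329, 0.0146, 0.0666]
tool_rot: [-0.2, 2.122, -2.125]
wrist_force: [1.3, -0.3, -6.6]
width: 0.0293
```

```bash
python3 - <<'E'
from h import *
D=down(-79.2)
go(([.6335,.0147,.20],D),([.61,-.13,.20],down(-95)),([.591,-.2895,.15],down(-111.9)))
print(env.get_obs()["joint_positions"])
E
```

```text
t 15.5 at [0.6329 0.0146 0.0666] F [ 1.3434 -0.2595 -6.5691] w 0.0293
-> [0.6335, 0.0147, 0.2] shift [  -0.5 -133.4    0.1] turn [-0.08 -0.05  0.04]
-> [0.61, -0.13, 0.2] shift [ 50.2   0.  137.7] turn [ 0.  15.8  0. ]
-> [0.591, -0.2895, 0.15] shift [  5.   50.  160.5] turn [ 0.  16.9  0. ]
[ 0.2902  0.8469 -0.6187  1.6697  0.6291  0.8341 -1.9886]
```

Request:
{"api": "servo_tool", "payload": {
  "plan": [
    [0,-20,0,0,0,0],
    [0,-50,0,0,0,0],
    [0,-85,5,0,0,0],
    [4,-115,20,0,1,0],
    [10,-133,40,0,3,0]
  ]
}}

```text
t: 16.0
tool_pos: [0.6318, -0.0246, 0.2024]
tool_rot: [-0.143, 2.148, -2.149]
wrist_force: [0.9, 0.4, -6.5]
width: 0.0292
```

Request:
{"api": "servo_tool", "payload": {
  "plan": [
    [8,0,22,0,3,0],
    [17,0,45,0,6,0],
    [25,0,68,0,9,0],
    [33,0,90,0,11,0],
    [40,0,110,0,13,0]
  ]
}}

```text
t: 16.5
tool_pos: [0.6052, -0.1421, 0.1994]
tool_rot: [-0.102, -2.171, 2.176]
wrist_force: [0.5, -0.2, -6.4]
width: 0.0292
```

```bash
python3 - <<'E'
from h import *
go(([.591,-.2895,.16],down(-111.9)))
print(env.get_obs()["joint_positions"])
E
```

```text
t 16.5 at [ 0.6052 -0.1421  0.1994] F [ 0.4621 -0.1549 -6.4377] w 0.0292
-> [0.591, -0.2895, 0.16] shift [  0.4  39.7 148. ] turn [-0.11 16.54 -0.02]
[ 0.5699  0.6653 -0.6533  1.596   0.4534  1.0364 -1.8798]
```

Request:
{"api": "servo_tool", "payload": {
  "plan": [
    [0,5,30,0,3.3,0],
    [0,12,60,0,6.6,0],
    [0,20,90,0,9.9,0],
    [0,30,120,0,13.2,0],
    [0,39,148,0,16.5,0]
  ]
}}

```text
t: 17.0
tool_pos: [0.592, -0.2901, 0.1596]
tool_rot: [-0.391, -2.01, 2.013]
wrist_force: [-0.0, -0.4, -6.7]
width: 0.0298
```

Request:
{"api": "servo_tool", "payload": {
  "plan": [
    [0,0,0,0,0,0],
    [0,0,0,0,0,0],
    [0,0,0,0,0,0],
    [0,0,0,0,0,0],
    [0,0,0,0,0,0]
  ]
}}

```text
t: 17.5
tool_pos: [0.5931, -0.2869, 0.1605]
tool_rot: [-0.386, -2.014, 2.016]
wrist_force: [-0.1, 0.2, -7.5]
width: 0.0295
```

```bash
python3 - <<'E'
from h import *
D=down(-111.9)
go(([.591,-.2895,.16],D),([.591,-.2895,.116],D))
p,d=env.camera("scene");q,d2=env.camera("top")
cv2.imwrite("pics/s6.png",np.hstack([cv2.resize(p[130:290,70:270,::-1],(400,320)),cv2.resize(q[110:270,400:600,::-1],(400,320))]))
E
```

```text
t 17.5 at [ 0.5931 -0.2869  0.1605] F [-0.1373  0.1731 -7.5278] w 0.0295
-> [0.591, -0.2895, 0.16] shift [1.  0.5 3.2] turn [-0.03  0.25 -0.07]
-> [0.591, -0.2895, 0.116] shift [ 0. 44.  0.] turn [0. 0. 0.]
```

View pics/s6.png

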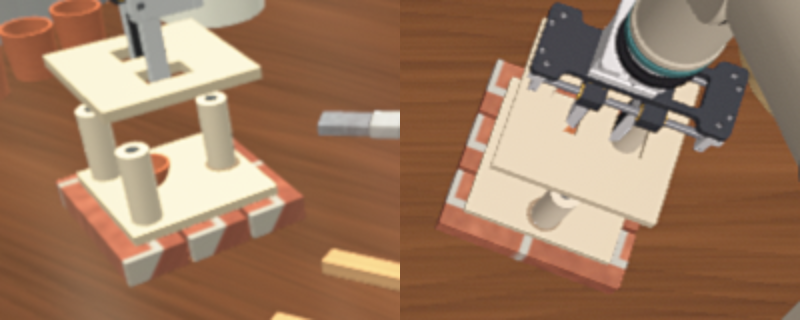

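Request:
{"api": "servo_tool", "payload": {
  "plan": [
    [1,8,3,0,0.2,0],
    [1,18,3,0,0.2,0],
    [1,28,3,0,0.2,0],
    [1,37,3,0,0.2,0],
    [1,45,3,0,0.2,0]
  ]
}}

```text
t: 18.1
tool_pos: [0.5902, -0.2903, 0.1138]
tool_rot: [-0.389, -2.011, 2.012]
wrist_force: [0.3, 0.3, -6.3]
width: 0.0296
```

Request:
{"api": "servo_tool", "payload": {
  "plan": [
    [0,0,0,0,0,0],
    [0,0,0,0,0,0],
    [0,0,0,0,0,0],
    [0,0,0,0,0,0],
    [0,0,0,0,0,0]
  ]
}}

```text
t: 18.6
tool_pos: [0.5908, -0.2906, 0.1156]
tool_rot: [-0.392, -2.011, 2.014]
wrist_force: [0.3, 0.3, -6.1]
width: 0.0295
```

```bash
python3 - <<'E'
from h import *
D=down(-111.9)
go(([.591,-.2895,.112],D))
# predicted shelf corners (top face) vs lower-shelf corners in a rectified view
im={n:env.camera(n)[0][:,:,::-1].copy() for n in("scene","top")}
a=np.radians(-21.9);e=np.array([np.cos(a),np.sin(a)]);f=np.array([-e[1],e[0]])
z=env.get_obs()["tool_pos"][2]+.0222; c=np.array([.591,-.2895])
def crop(n,z,s=4):
    I=im[n];P=np.array([proj(n,[*(c+i*.08*e+j*.08*f),z]) for i,j in[(1,1),(1,-1),(-1,-1),(-1,1)]])
    return P
out=[]
for n,(u,v) in {"scene":(80,130),"top":(400,100)}.items():
    I=cv2.resize(im[n][v:v+170,u:u+130] if n=="scene" and 0 else im[n][v:v+170,u:u+190],None,fx=2.1,fy=2.1,interpolation=cv2.INTER_CUBIC)
    for zz,col in((z,(255,0,0)),(.042,(0,160,0))):
        P=((crop(n,zz)-[u,v]+.5)*2.1*8).astype(np.int32)
        cv2.polylines(I,[P.reshape(-1,1,2)],True,col,1,cv2.LINE_AA,3)
    out.append(I)
cv2.imwrite("pics/s7.png",np.hstack(out))
E
```

```text
t 18.6 at [ 0.5908 -0.2906  0.1156] F [ 0.2714  0.2575 -6.1432] w 0.0295
-> [0.591, -0.2895, 0.112] shift [ 0.2  3.6 -1.1] turn [-0.07 -0.05 -0.09]
```

View pics/s7.png

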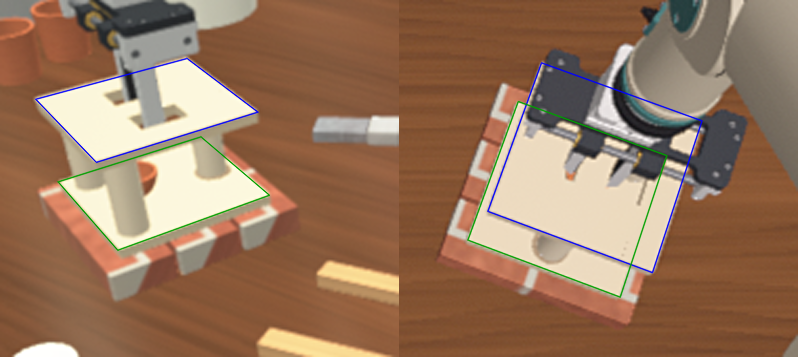

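Both outlines match: the predicted shelf (blue, corner (97,161)) and the lower shelf (green, corner (118,250)) lie on the real edges in both views. Lowering to contact.

Request:
{"api": "servo_tool", "payload": {
  "plan": [
    [0,0.6,-0.5,0,0,0],
    [0,1.2,-1,0,0,0],
    [0,1.8,-1,0,0,0],
    [0,2.4,-1,0,0,0],
    [0,3,-1,0,0,0]
  ]
}}

```text
t: 19.2
tool_pos: [0.5909, -0.2895, 0.112]
tool_rot: [-0.391, -2.011, 2.013]
wrist_force: [0.5, -0.6, -6.6]
width: 0.0297
```

Request:
{"api": "servo_tool", "payload": {
  "plan": [
    [0,0.4,0,0,0,0],
    [0,0.8,0,0,0,0],
    [0,1.2,0,0,0,0],
    [0,1.6,0,0,0,0],
    [0,1.6,0,0,0,0]
  ]
}}

```text
t: 19.7
tool_pos: [0.591, -0.2896, 0.1118]
tool_rot: [-0.391, -2.01, 2.014]
wrist_force: [-4.2, 1.3, 4.6]
width: 0.0296
```

Request:
{"api": "servo_tool", "payload": {
  "plan": [
    [0,-0.3,0,0,0,0],
    [0,-0.5,0,0,0,0],
    [0,-0.5,0,0,0,0],
    [0,-0.5,0,0,0,0],
    [0,-0.5,0,0,0,0]
  ],
  "grip": 0.06,
  "squeeze": 15
}}

```text
t: 20.2
tool_pos: [0.5912, -0.2895, 0.111]
tool_rot: [-0.391, -2.011, 2.013]
wrist_force: [-1.0, 0.7, -0.2]
width: 0.0496
```

Request:
{"api": "servo_tool", "payload": {
  "plan": [
    [0,-3,0,0,0,0],
    [0,-10,0,0,0,0],
    [0,-25,0,0,0,0],
    [0,-55,0,0,0,0],
    [0,-95,0,0,0,0]
  ]
}}

```text
t: 20.7
tool_pos: [0.59, -0.2891, 0.2067]
tool_rot: [-0.388, -2.011, 2.012]
wrist_force: [0.6, -0.5, -0.5]
width: 0.0499
```

```bash
python3 - <<'E'
from h import *
D=down(-45)
go(([.55,-.12,.22],down(-80)),([.4497,.036,.16],D),([.4497,.036,.035],D))
print(env.get_obs()["joint_positions"])
E
```

```text
t 20.7 at [ 0.59   -0.2891  0.2067] F [ 0.5744 -0.4879 -0.4789] w 0.0499
-> [0.55, -0.12, 0.22] shift [ 100.3  -13.2 -141.9] turn [ -0.02 -31.93   0.11]
-> [0.4497, 0.036, 0.16] shift [  71.7   60.  -171. ] turn [  0. -35.   0.]
-> [0.4497, 0.036, 0.035] shift [  0. 125.   0.] turn [0. 0. 0.]
[ 0.7363  0.6946 -0.5778  1.4809  0.4062  1.0891 -1.879 ]
```

Request:
{"api": "servo_tool", "payload": {
  "plan": [
    [20,-6,-28,0,-6.4,0],
    [40,-12,-57,0,-12.8,0],
    [60,-13,-85,0,-19.2,0],
    [80,-13,-113,0,-25.6,0],
    [100,-13,-142,0,-32,0]
  ],
  "grip": 0.7
}}

```text
t: 21.2
tool_pos: [0.5513, -0.1192, 0.2204]
tool_rot: [-0.189, 2.124, -2.129]
wrist_force: [-0.1, 0.1, -0.2]
width: 0.0796
```

```bash
python3 - <<'E'
from h import *
from scipy.optimize import least_squares as LS
D=down(-45)
go(([.4497,.036,.16],D),([.4497,.036,.035],D))
for n in("scene","top"):
    p,d=env.camera(n); w=cloud(n,d); h=cv2.cvtColor(p,cv2.COLOR_RGB2HSV)
    m=(np.hypot(w[...,0]-.45,w[...,1]-.036)<.045)&(w[...,2]>.076)&(w[...,2]<.086)&((h[...,0]<14)|(h[...,0]>170))&(h[...,1]>90)
    q=w[m][:,:2]
    if len(q)<20: print(n,len(q),"few");continue
    f=LS(lambda s:np.hypot(q[:,0]-s[0],q[:,1]-s[1])-.0265,[.45,.036],loss="soft_l1",f_scale=.002); print(n,f.x,len(q),cv2.minEnclosingCircle((q*1000).astype(np.float32)))
    # shelf levelness and centre
    s=(np.hypot(w[...,0]-.591,w[...,1]+.2895)<.1)&(abs(w[...,2]-.135)<.008); q=w[s]
    if len(q)>200:
        A=np.c_[q[:,:2]-[.591,-.2895],np.ones(len(q))]; k=np.linalg.lstsq(A,q[:,2],rcond=None)[0]
        print("shelf plane",k,"rect",cv2.minAreaRect((q[:,:2]*1000).astype(np.float32)))
E
```

```text
t 21.2 at [ 0.5513 -0.1192  0.2204] F [-0.1453  0.0943 -0.1827] w 0.0796
-> [0.4497, 0.036, 0.16] shift [  72.3   59.8 -171.1] turn [ -0.19 -34.7   -0.06]
-> [0.4497, 0.036, 0.035] shift [  0. 125.   0.] turn [0. 0. 0.]
scene [0.4516 0.0358] 148 ((452.0199279785156, 35.423492431640625), 30.203535079956055)
shelf plane [-0.0032 -0.0031  0.1326] rect ((591.36962890625, -290.14324951171875), (165.50294494628906, 160.88404846191406), 68.30207824707031)
top [0.4495 0.0365] 212 ((449.900390625, 36.67791748046875), 28.86398696899414)
shelf plane [ 0.0054 -0.0023  0.1357] rect ((555.7117919921875, -273.6813049316406), (158.02920532226562, 86.821533203125), 67.75261688232422)
```

The shelf is level (slope under 0.6%), centred at (0.591, -0.290) with yaw about -21.7°. On to the tumbler.

Request:
{"api": "servo_tool", "payload": {
  "plan": [
    [14,5,-34,0,-7,0],
    [29,12,-68,0,-14,0],
    [43,24,-102,-0.1,-21,0],
    [58,40,-136,-0.1,-28,0],
    [72,60,-171,-0.2,-34.7,0]
  ]
}}

```text
t: 21.8
tool_pos: [0.4512, 0.0357, 0.1594]
tool_rot: [-0.725, 1.761, -1.76]
wrist_force: [0.4, 0.2, -0.4]
width: 0.0799
```

Request:
{"api": "servo_tool", "payload": {
  "plan": [
    [0,0,0,0,0,0],
    [0,0,0,0,0,0],
    [0,0,0,0,0,0],
    [0,0,0,0,0,0],
    [0,0,0,0,0,0]
  ]
}}

```text
t: 22.3
tool_pos: [0.4513, 0.0345, 0.1589]
tool_rot: [-0.723, 1.766, -1.763]
wrist_force: [0.5, 0.7, -0.1]
width: 0.0798
```

```bash
python3 - <<'E'
from h import *
D=down(-45)
go(([.4505,.0362,.16],D),([.4505,.0362,.037],D))
print(env.get_obs()["joint_positions"])
E
```

```text
t 22.3 at [0.4513 0.0345 0.1589] F [ 0.4771  0.655  -0.1037] w 0.0798
-> [0.4505, 0.0362, 0.16] shift [-0.6 -1.1 -1.8] turn [ 0.07 -0.39 -0.05]
-> [0.4505, 0.0362, 0.037] shift [  0. 123.   0.] turn [0. 0. 0.]
[ 0.4772  0.5571 -0.8916  2.0824  0.6173  0.7872 -1.5899]
```

Request:
{"api": "servo_tool", "payload": {
  "plan": [
    [-0.6,25,-1.8,0,-0.4,0],
    [-0.6,50,-1.8,0,-0.4,0],
    [-0.6,75,-1.8,0,-0.4,0],
    [-0.6,100,-1.8,0,-0.4,0],
    [-0.6,122,-1.8,0,-0.4,0]
  ]
}}

```text
t: 22.8
tool_pos: [0.4499, 0.0367, 0.0355]
tool_rot: [-0.73, 1.761, -1.758]
wrist_force: [0.0, -0.1, -0.4]
width: 0.0798
```

Request:
{"api": "servo_tool", "payload": {
  "plan": [
    [0,0,0,0,0,0],
    [0,0,0,0,0,0],
    [0,0,0,0,0,0],
    [0,0,0,0,0,0],
    [0,0,0,0,0,0]
  ]
}}

```text
t: 23.3
tool_pos: [0.4501, 0.0372, 0.0373]
tool_rot: [-0.73, 1.76, -1.757]
wrist_force: [0.2, -0.5, 0.1]
width: 0.0793
```

```bash
python3 - <<'E'
from h import *
go(([.4505,.0362,.037],down(-45)))
E
```

```text
t 23.3 at [0.4501 0.0372 0.0373] F [ 0.2283 -0.4948  0.1301] w 0.0793
-> [0.4505, 0.0362, 0.037] shift [0.5 0.3 1. ] turn [ 0.06  0.12 -0.09]
```

Good. Close gently and lift.

Request:
{"api": "servo_tool", "payload": {
  "plan": [
    [0,0,1,0,0,0],
    [0,0,1,0,0,0],
    [0,0,1,0,0,0],
    [0,0,1,0,0,0],
    [0,0,1,0,0,0]
  ],
  "grip": -1,
  "squeeze": 15
}}

```text
t: 23.8
tool_pos: [0.4502, 0.0368, 0.0366]
tool_rot: [-0.732, 1.76, -1.756]
wrist_force: [-0.4, 0.4, 2.0]
width: 0.0566
```

Request:
{"api": "servo_tool", "payload": {
  "plan": [
    [0,0,0,0,0,0],
    [0,0,0,0,0,0],
    [0,-5,0,0,0,0],
    [0,-20,0,0,0,0],
    [0,-45,0,0,0,0]
  ]
}}

```text
t: 24.3
tool_pos: [0.449, 0.0361, 0.0812]
tool_rot: [-0.735, 1.762, -1.756]
wrist_force: [0.3, -1.4, -1.4]
width: 0.0566
```

Request:
{"api": "servo_tool", "payload": {
  "plan": [
    [0,-35,0,0,0,0],
    [0,-75,0,0,0,0],
    [0,-115,0,0,0,0],
    [0,-150,0,0,0,0],
    [0,-170,0,0,0,0]
  ]
}}

```text
t: 24.8
tool_pos: [0.451, 0.0365, 0.2541]
tool_rot: [-0.729, 1.759, -1.757]
wrist_force: [0.5, -0.3, -1.7]
width: 0.0568
```

```bash
python3 - <<'E'
from h import *
c=[.5912,-.2898]
go(([.54,-.12,.255],down(-60)),([*c,.255],down(-72)),([*c,.175],down(-72)))
print(env.get_obs()["joint_positions"])
E
```

```text
t 24.8 at [0.451  0.0365 0.2541] F [ 0.4791 -0.2899 -1.6672] w 0.0568
-> [0.54, -0.12, 0.255] shift [ 48.2  -1.  173.5] turn [ 0.03 15.16 -0.13]
-> [0.5912, -0.2898, 0.255] shift [ 40.6   0.  172.7] turn [ 0. 12.  0.]
-> [0.5912, -0.2898, 0.175] shift [ 0. 80.  0.] turn [0. 0. 0.]
[ 0.5953  0.4317 -1.0254  1.9597  0.4403  0.992  -1.4207]
```

Request:
{"api": "servo_tool", "payload": {
  "plan": [
    [9,0,34,0,3,0],
    [19,0,69,0,6,0],
    [28,0,104,0,9,0],
    [38,0,139,0,12,0],
    [48,0,173,0,15.2,-0.1]
  ]
}}

```text
t: 25.3
tool_pos: [0.5391, -0.1215, 0.251]
tool_rot: [-0.517, 1.932, -1.929]
wrist_force: [-0.4, 0.2, -1.3]
width: 0.0568
```

Request:
{"api": "servo_tool", "payload": {
  "plan": [
    [8,0,35,0,2.4,0],
    [16,0,70,0,4.8,0],
    [24,0,105,0,7.2,0],
    [33,0,140,0,9.6,0],
    [40.5,0,172.5,0,12,0]
  ]
}}

```text
t: 25.8
tool_pos: [0.5897, -0.2915, 0.2504]
tool_rot: [-0.326, 2.057, -2.054]
wrist_force: [-0.0, -0.3, -0.7]
width: 0.0565
```

Request:
{"api": "servo_tool", "payload": {
  "plan": [
    [0,0,0,0,0,0],
    [0,8,0,0,0,0],
    [0,22,0,0,0,0],
    [0,40,0,0,0,0],
    [0,55,0,0,0,0]
  ]
}}

```text
t: 26.3
tool_pos: [0.5893, -0.2878, 0.1941]
tool_rot: [-0.331, 2.055, -2.05]
wrist_force: [0.1, 0.4, -2.0]
width: 0.0569
```

```bash
python3 - <<'E'
from h import *
c=[.5912,-.2898]
go(([*c,.175],down(-72)))
print(env.get_obs()["joint_positions"])
E
```

```text
t 26.3 at [ 0.5893 -0.2878  0.1941] F [ 0.1444  0.4172 -1.9951] w 0.0569
-> [0.5912, -0.2898, 0.175] shift [-1.3 19.1  2.6] turn [0.17 0.1  0.22]
[ 0.8263  0.7528 -0.7607  1.4922  0.5493  1.1237 -1.297 ]
```

Request:
{"api": "servo_tool", "payload": {
  "plan": [
    [-1,4,1.5,0,0,0],
    [-1.3,8,2.5,0,0,0.2],
    [-1.3,12,2.5,0,0,0.2],
    [-1.3,16,2.5,0,0,0.2],
    [-1.3,19,2.5,0,0,0.2]
  ]
}}

```text
t: 26.8
tool_pos: [0.5923, -0.2914, 0.177]
tool_rot: [-0.323, 2.053, -2.05]
wrist_force: [-0.3, 0.5, -1.5]
width: 0.0572
```

Request:
{"api": "servo_tool", "payload": {
  "plan": [
    [0,0,0,0,0,0],
    [0,0,0,0,0,0],
    [0,0,0,0,0,0],
    [0,0,0,0,0,0],
    [0,0,0,0,0,0]
  ]
}}

```text
t: 27.3
tool_pos: [0.5922, -0.2914, 0.1771]
tool_rot: [-0.323, 2.053, -2.05]
wrist_force: [0.2, 0.3, -1.4]
width: 0.0569
```

```bash
python3 - <<'E'
from h import *
c=[.5912,-.2898]
go(([*c,.171],down(-72)))
E
```

```text
t 27.3 at [ 0.5922 -0.2914  0.1771] F [ 0.2226  0.3334 -1.3656] w 0.0569
-> [0.5912, -0.2898, 0.171] shift [ 0.5  6.1 -1.8] turn [ 0.07 -0.04 -0.08]
```

Request:
{"api": "servo_tool", "payload": {
  "plan": [
    [0.3,1.5,-1,0,0,0],
    [0.5,3,-1.6,0,0,0],
    [0.5,4,-1.6,0,0,0],
    [0.5,5,-1.6,0,0,0],
    [0.5,5.6,-1.6,0,0,0]
  ]
}}

```text
t: 27.8
tool_pos: [0.5911, -0.29, 0.1712]
tool_rot: [-0.323, 2.054, -2.05]
wrist_force: [-0.6, -0.5, -1.4]
width: 0.057
```

Request:
{"api": "servo_tool", "payload": {
  "plan": [
    [0,0.3,0,0,0,0],
    [0,0.6,0,0,0,0],
    [0,0.9,0,0,0,0],
    [0,1.2,0,0,0,0],
    [0,1.2,0,0,0,0]
  ]
}}

```text
t: 28.3
tool_pos: [0.5913, -0.29, 0.1707]
tool_rot: [-0.323, 2.053, -2.05]
wrist_force: [-1.4, 0.7, 3.6]
width: 0.0567
```

Request:
{"api": "servo_tool", "payload": {
  "plan": [
    [0,-0.3,0,0,0,0],
    [0,-0.3,0,0,0,0],
    [0,-0.3,0,0,0,0],
    [0,-0.3,0,0,0,0],
    [0,-0.3,0,0,0,0]
  ],
  "grip": 0.6
}}

```text
t: 28.8
tool_pos: [0.5912, -0.29, 0.1704]
tool_rot: [-0.323, 2.054, -2.05]
wrist_force: [0.0, 0.5, -0.7]
width: 0.0752
```

Request:
{"api": "servo_tool", "payload": {
  "plan": [
    [0,-4,0,0,0,0],
    [0,-15,0,0,0,0],
    [0,-40,0,0,0,0],
    [0,-75,0,0,0,0],
    [0,-115,0,0,0,0]
  ]
}}

```text
t: 29.3
tool_pos: [0.5906, -0.29, 0.2868]
tool_rot: [-0.324, 2.055, -2.05]
wrist_force: [0.3, -0.4, -0.1]
width: 0.0754
```

Request:
{"api": "servo_tool", "payload": {
  "plan": [
    [-30,-10,-35,0,0,0],
    [-60,-15,-70,0,0,0],
    [-70,-15,-105,0,0,0],
    [-70,-15,-140,0,0,0],
    [-70,-15,-180,0,0,0]
  ]
}}

```text
t: 29.8
tool_pos: [0.6023, -0.0961, 0.3016]
tool_rot: [-0.321, 2.053, -2.05]
wrist_force: [-0.7, -1.2, -0.1]
width: 0.0757
```

```bash
python3 - <<'E'
from h import *
go()
p,d=env.camera("scene");q,d2=env.camera("top")
w=cloud("scene",d)
s=(np.hypot(w[...,0]-.591,w[...,1]+.2895)<.1)&(abs(w[...,2]-.133)<.006);k=w[s]
A=np.c_[k[:,:2]-[.591,-.2895],np.ones(len(k))];print("plane",np.linalg.lstsq(A,k[:,2],rcond=None)[0],cv2.minAreaRect((k[:,:2]*1000).astype(np.float32)))
for n,ww in(("scene",w),("top",cloud("top",d2))):
    m=(np.hypot(ww[...,0]-.591,ww[...,1]+.29)<.05)&(ww[...,2]>.207)&(ww[...,2]<.222)
    if m.sum()>20: print(n,"rim",cv2.minEnclosingCircle((ww[m][:,:2]*1000).astype(np.float32)),np.median(ww[m][:,2]),m.sum())
cv2.imwrite("pics/fin.png",np.hstack([cv2.resize(p[90:330,60:360,::-1],(450,360)),cv2.resize(q[80:280,350:540,::-1],(342,360))]))
E
```

```text
t 29.8 at [ 0.6023 -0.0961  0.3016] F [-0.7323 -1.2408 -0.1207] w 0.0757
plane [-0.0033 -0.0036  0.1328] ((591.7744140625, -289.05804443359375), (164.60150146484375, 161.53610229492188), 67.6003646850586)
scene rim ((593.2459106445312, -290.8846435546875), 30.29644012451172) 0.2110047915944135 223
top rim ((588.4422607421875, -285.7645263671875), 27.93825912475586) 0.21449304809994496 149
```

View pics/fin.png

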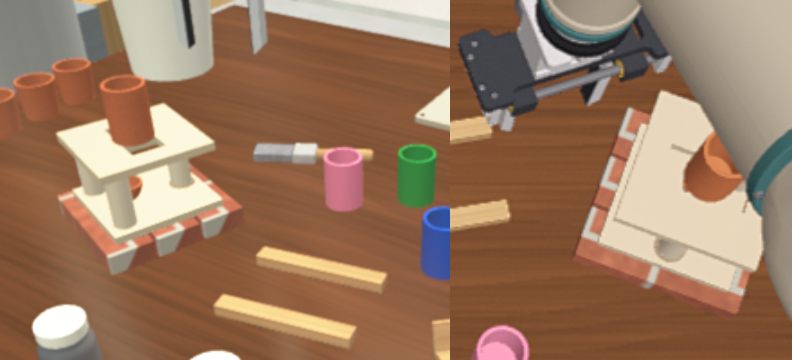

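The tumbler stands upright at crop (128,110) in the middle of the level shelf. The dish is still under it at (135,185), and the gripper is clear. Handing in.

```bash
python3 -c "
from rig import env
print(env.finish_job())"
```

```text
the job is handed in; nothing more can be done
None
```

The job is done and handed in at about 30 s of the 72 s allowed, with the gripper clear of everything.

- **Prop:** I took the 80 mm prop from the rack's +y end slot and stood it upright on the round mark. Its top measured (0.539, -0.268), within about 1.5 mm of the mark.
- **Shelf:** It sits level on the three props, with a slope under 0.5% from the scene camera's depth. Its centre is at about (0.592, -0.289) and its yaw at about -22°, within roughly 1 mm and 0.5° of the lower shelf.
- **Tumbler:** It stands upright in the middle of the shelf and was set down under light contact. The scene camera puts its rim at (0.593, -0.291). The top view was partly blocked by the arm and gave (0.588, -0.286), so the two differ by about 7 mm. I trust the scene reading, which agrees with the release pose of (0.591, -0.290).
- **Left alone:** I did not touch the dish, the look-alikes or the other three props. The last picture shows the dish under the shelf, but the rack was outside that crop, so I did not look at the other three props again after taking the 80 mm one out.

My first tool tilt at the rack (0.45 rad) ran joint 6 close to its range limit. I backed off and used a smaller tilt; the pictures before the grasp showed nothing in the rack disturbed.

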